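Pin the socket box to the bench anchor

TASK

Anchor the twin socket box to the bench yoke, ready for its cables to be pulled: clear the blue tape roll out of the way and leave it lying flat on the bench, touching neither box nor yoke; bring the box lug-first into the yoke until its nose meets the stop; only then push the red-handled pin fully home through both ears and the lug's eye, so that the handle comes up against the near ear. Leave everything else on the bench where it is, and let go of it all at the end.

Things in the scene. Friction and masses are not known exactly. Their poses are not given: they have to be found in the camera images.
- yoke: Bench anchor with two yellow ears, fixed to the table; place and yaw vary. Origin: on the table under the middle of the gap between the ears, below the pin's axis. +x: the way the pin is pushed; +y: out along the lane by which the box comes in; at yaw 0 they are the world's. Dark base plate 10 mm thick, x -155 to +50, y -50 to +35. Numbers below marked (yoke) are mm in this frame.
- yoke_centre (a point): Middle of the gap on the ear holes' axis, 36 mm up. Ears: upright plates 12 thick, tops at z 68, y -28 to +28; near ear x -24 to -12, far ear x +12 to +24 (yoke). Gap 24 wide, open at the top and to +y. Each ear has an 18 mm hole along x. A steel stop closes the gap's back, its face at y -24 (yoke).
- yoke_mouth (a point): Mouth of the gap, at y +45, z 36 (yoke): flared yellow plates widen the gap from 24 to about 50 mm here.
- guide_end (a point): Open outer end of the aluminium U-shaped pin guide, on its slot floor, at x -150, z 28 (yoke). It runs from here to the near ear (x -24), slot 16 wide about y 0, 32 wide outside, wall tops at z 48, open at the top.
- socket_box: White twin socket box, 100 (x) x 122 (y) x 45 (z) mm, about 0.45 kg (varies), loose, flat on the table beyond the tape roll, lug roughly towards the yoke. Origin: centre of the white box's underside; z up; the lug points to -y. Fully in, its axes are parallel to the yoke's and its origin is at x 0, y +111 (yoke).
- box_eye (a point): Centre of the 20 mm eye (axis along x) in the box's steel lug, at y -111, z 35 mm in the box's frame. The lug is an upright plate 14 thick (x), z 14 to 56, from the box's -y face (y -61) to its nose (y -135).
- box_rear (a point): Middle of the box's flat rear (+y) face: y +61, z 22 mm in the box's frame.
- pin: L-shaped pin of 14 mm round bar, 0.14 kg: level steel shaft, round tip, red handle bent straight up. Loose in the yoke's guide, slides freely, tip just short of the near ear. Origin: shaft axis at the elbow; x to the tip (76 mm off); z up the handle (top 65 mm over the origin, 100 over the table). Fully home: origin at x -31, tip at x +45 (yoke).
- pin_tip (a point): End of the pin's shaft.
- pin_top (a point): Top of the pin's red handle.
- tape_roll: Blue roll, ring 100 mm across, bore 76, 25 tall, 0.12 kg, lying flat in the lane between yoke and box. Origin: centre of its underside; z is the ring's axis.
- spare_boxes: Bystander, to be left alone: stack of two square white socket boxes, 85 x 85, 72 tall (mm). Origin: on the table under the middle of it.
- screwdriver: Bystander, to be left alone: orange-handled screwdriver, 190 long, lying (mm). Origin: under its middle; x runs from handle to blade.
- tie_tub: Bystander, to be left alone: green open tub, 76 across, 75 tall (mm). Origin: on the table under the middle of it.
- screw_bin: Bystander, to be left alone: blue open bin, 100 x 140, 50 tall (mm). Origin: on the table under the middle of it.
- meter: Bystander, to be left alone: black hand meter with a green window, 75 x 150, 38 tall, lying face up (mm). Origin: on the table under the middle of it.
- marker_can: Bystander, to be left alone: green closed can, 52 across, 120 tall (mm). Origin: on the table under the middle of it.
- white_tape: Bystander, to be left alone: roll of white tape, 90 across, 30 tall, lying flat (mm). Origin: on the table under the middle of it.

How it is judged:
By the outcome, as a careful person would: the job done as asked, in the order asked, and still so for the second after the job is handed in, with the robot touching nothing.
It also fails if it takes over 72 s, if anything falls off the work surface, if the arm or the gripper's body presses on something with over 40 N, if the wrist force passes 120 N, or if a joint passes its speed limit or range.

ROBOT

A 6-joint arm with a two-finger parallel gripper is mounted at the origin on the work surface. World frame = base frame: x ahead of the robot, y to its left, z up, the work surface at z = 0. Lengths are in m, angles in degrees, forces in N, time in s.
With the tool pointing down it reaches from about 0.375 to 0.75 m from the base axis. Payload 9 kg.
Tool frame: the origin (TCP) lies where the fingers leave the gripper's body, on its centre line; the fingertips stand 73 mm ahead of it and the grasp point (between the pads) lies 54 mm ahead of it (robot.tip_reach is the distance from the TCP to the fingertips, in m); z points along the fingers, y is the direction in which the jaws open and shut (so a half turn about z gives the same grasp; the last joint's range is limited). The gripper opens to 85 mm and grips with 20 to 120 N. Pads are 22 mm wide; open, the fingers measure 114 mm over their backs; the gripper's body (76 mm by 85 mm) begins 54 mm behind the grasp point. The pads swing forward as they close: fully open they stand 13 mm farther back than shut.
Start: joints at [61.037, 5.964, 5.575, 89.605, 0, 77.527], TCP at [0.17, 0.575, 0.304] pointing down, gripper open.
Joint ranges: [-171.21, 171.21], [-48.23, 106.86], [-62.78, 66.21], [-105.2, 120.99], [-86.42, 89.51], [-180, 180]. Speed limits (degrees/s): [127.2, 127.2, 147.25, 180, 180, 180].

INTERFACE

Orientations are given as [roll, pitch, yaw] about the fixed x, y, z axes, in that order (R = Rz(yaw) Ry(pitch) Rx(roll)).
In Python, from plant import robot gives the robot as it stands. Calls block until the motion is done:
- robot.move_pose(position, orientation): joint-space move of the TCP to a pose.
- robot.line_to(position, vel=0.15, rotation=None, guard=None): straight line of the TCP; rotation=None keeps the orientation; vel is the mean speed in m/s. With guard (N) it stops when the force on the tool has changed by that much, and returns True; else False.
- robot.goto_joints(angles): joint-space move.
- robot.set_gripper(opening): finger opening in m; the grip force is fixed at half the most; returns when the fingers have stopped.
- robot.pause(seconds).
- robot.ik(position, orientation): joint angles nearest the present ones, or None.
- robot.observe(): the state.
- robot.grab_frame(name): name is "scene" or "top"; returns the picture (480x640x3 uint8, blue, green, red); there is no depth.
- robot.get_calibration(name): a dict with "vertical_fov" (degrees; the focal length in pixels is half the picture's height over the tangent of half this angle, whatever the lens; pixels are square), "cx", "cy" (the principal point, pixels), "rvec" (rotation vector, rad) and "tvec" (3), from world to camera coordinates, as OpenCV has them. Camera axes: x right, y down, z forward; pixel columns grow to the right and rows downward; lengths in m; the calibration is good to about 2 mm. A picture is of the moment at which its call begins. get_calibration takes no time and is no camera call.
A pose or a line that the arm cannot do raises robot.IKError and nothing moves.
- robot.job_done(): hands the job in, once; it reports no verdict.
The state is a dict: "time": time; "q": joint angles; "qvel": joint speeds; "joint_torque": joint torques, N m; "tool_pos": TCP position; "tcp_rot": TCP orientation; "ft_force": force on the tool from outside, world axes, zero at the start; "torque": the same for the moment, N m; "gripper_width": finger opening in m.
Only numpy, scipy, OpenCV 4.12 (cv2) and the standard library are available. Lean on these libraries where they do the work, as an engineer would, in place of code of your own. Each camera call takes 0.05 s, during which the arm holds its last target.

## Working session

There is one attempt and no reset: what is moved stays moved. The work goes in short steps, each a Python script; the robot and the scene stay as the last script left them, time stands still between calls to the robot, and variables do not carry over. Pictures are saved under pics/ and viewed, and the job is handed in when it is done.

```bash
ls; mkdir -p pics
python3 - <<'E'
from plant import robot
import cv2
for n in("scene","top"):
    cv2.imwrite(f"pics/{n}0.png",robot.grab_frame(n)); print(n,robot.get_calibration(n))
print(robot.observe())
E
```

```text
pics
scene {'vertical_fov': 44.67456920752991, 'cx': 322.44935162376777, 'cy': 233.7634840121155, 'rvec': array([ 1.88641318,  1.3391118 , -0.67100506]), 'tvec': array([-0.15110031, -0.26069144,  1.76010832])}
top {'vertical_fov': 52.00137015516683, 'cx': 329.1271486447496, 'cy': 236.7226325323027, 'rvec': array([ 2.09938896, -2.12334301,  0.19204414]), 'tvec': array([-0.0339681 ,  0.571053  ,  1.24590171])}
{'time': 0.1, 'q': array([ 6.10368146e+01,  5.99527008e+00,  5.53303293e+00,  8.96051651e+01,
       -2.08933333e-04,  7.75256286e+01]), 'qvel': array([ 0.05828329, -0.08722748,  0.01720982,  0.02785501, -0.15264817,
        0.00197946]), 'joint_torque': array([ 6.67955479e-03, -5.58204424e+01,  5.04721749e+01,  1.30479760e-02,
       -2.29116840e-04,  1.61103856e-05]), 'tool_pos': array([0.17019607, 0.57513762, 0.30321387]), 'tcp_rot': array([-1.79934144e+02, -1.43550679e-02,  1.63511178e+02]), 'ft_force': array([ 0.72069534, -0.32492625, -0.10937219]), 'torque': array([ 0.01057688,  0.04336341, -0.02254421]), 'gripper_width': 0.08546254439207956}
```

View pics/scene0.png

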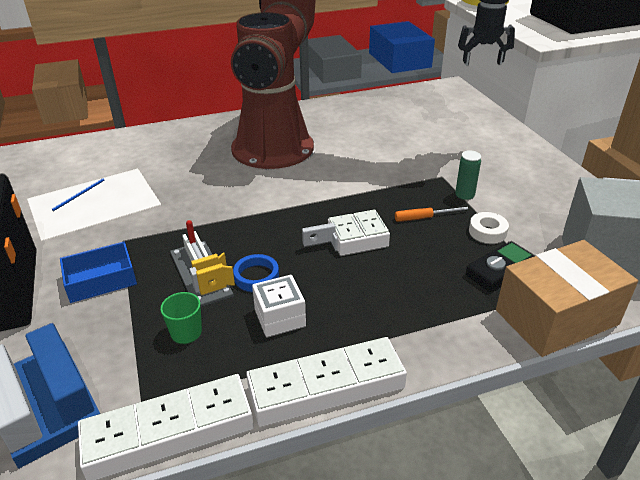

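View pics/top0.png

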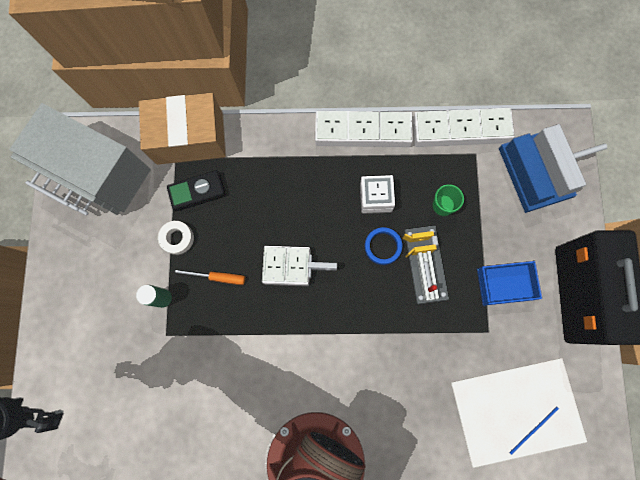

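The top view shows the yoke near (425,250), the tape roll at (383,245), and the box at (287,266) with its lug pointing right to (335,266). The pin handle is at (433,288). Next I'll zoom in and measure.

```bash
cat > h.py <<'E'
import numpy as np, cv2
from plant import robot
def cam(n):
    c=robot.get_calibration(n); f=240/np.tan(np.radians(c['vertical_fov']/2))
    K=np.array([[f,0,c['cx']],[0,f,c['cy']],[0,0,1]]); R=cv2.Rodrigues(c['rvec'])[0]
    return K,R,np.array(c['tvec'])
def ray(n,uv):
    K,R,t=cam(n); C=-R.T@t
    d=np.linalg.inv(K)@np.c_[np.atleast_2d(uv).astype(float),np.ones(len(np.atleast_2d(uv)))].T
    return C,(R.T@d).T
def onz(n,uv,z):
    C,d=ray(n,uv); return C+d*((z-C[2])/d[:,2])[:,None]
def proj(n,P):
    K,R,t=cam(n); p=(K@(R@np.atleast_2d(P).T+t[:,None])).T; return p[:,:2]/p[:,2:]
E
python3 - <<'E'
import cv2
t=cv2.imread('pics/top0.png'); s=cv2.imread('pics/scene0.png')
cv2.imwrite('pics/t_yoke.png',cv2.resize(t[215:315,360:460],None,fx=6,fy=6,interpolation=cv2.INTER_CUBIC))
cv2.imwrite('pics/t_box.png',cv2.resize(t[235:295,250:350],None,fx=8,fy=8,interpolation=cv2.INTER_CUBIC))
cv2.imwrite('pics/s_yoke.png',cv2.resize(s[210:310,160:290],None,fx=6,fy=6,interpolation=cv2.INTER_CUBIC))
E
python3 - <<'E'
from h import *
t=cv2.imread('pics/top0.png').astype(int); b,g,r=t[...,0],t[...,1],t[...,2]
roi=np.zeros(b.shape,bool); roi[215:310,355:460]=1
blue=((b>120)&(r<90)&(g<110)&roi).astype(np.uint8)
c=max(cv2.findContours(blue,0,1)[0],key=cv2.contourArea); e=cv2.fitEllipse(c); print('tape',e,onz('top',e[0],.025))
red=((r>110)&(g<70)&(b<70)&roi); y,x=np.nonzero(red); print('red',x.mean(),y.mean(),len(x),onz('top',[x.mean(),y.mean()],.1), x.min(),x.max(),y.min(),y.max())
yel=((r>150)&(g>90)&(b<90)&roi).astype(np.uint8)
roi2=np.zeros(b.shape,bool); roi2[235:300,255:312]=1
w=((b>150)&(g>150)&(r>150)&roi2).astype(np.uint8)
c=max(cv2.findContours(w,0,1)[0],key=cv2.contourArea); m=cv2.minAreaRect(c); print('box',m); print(onz('top',cv2.boxPoints(m),.045),onz('top',m[0],.045))
E
```

```text
tape ((382.8735046386719, 244.83433532714844), (34.99003601074219, 36.50894546508789), 79.20143127441406) [[ 0.55261766 -0.18470887  0.025     ]]
red 433.60869565217394 287.3478260869565 23 [[ 0.42972033 -0.30047879  0.1       ]] 431 436 285 291
box ((286.673583984375, 265.007568359375), (48.6931266784668, 37.83382034301758), 2.4895529747009277)
[[0.45164528 0.13840124 0.045     ]
 [0.55246014 0.13573563 0.045     ]
 [0.54510025 0.00600833 0.045     ]
 [0.44464052 0.01060588 0.045     ]] [[0.49807792 0.07262248 0.045     ]]
```

View pics/t_yoke.png

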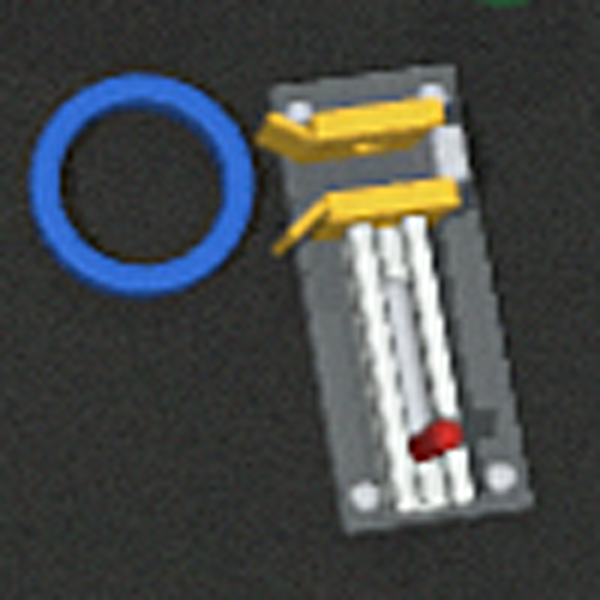

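View pics/t_box.png

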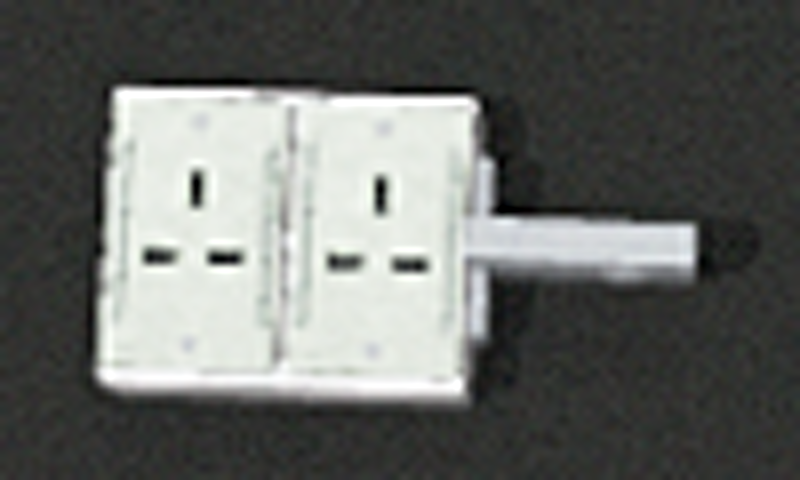

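View pics/s_yoke.png

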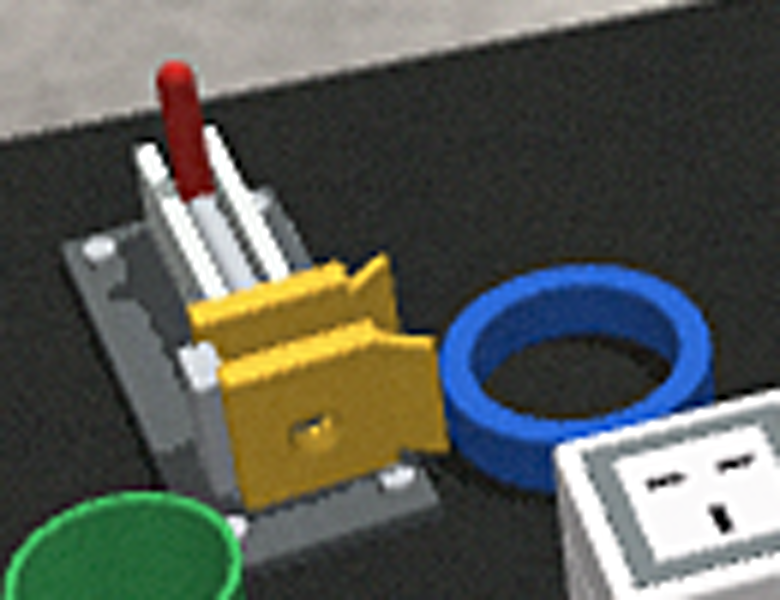

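```bash
cat > m1.py <<'E'
from h import *
def full(c,s,o): return (np.array(c,float)+.5)/s-.5+np.array(o)
def fit(loc,W):
    loc=np.array(loc,float); lm,wm=loc.mean(0),W.mean(0); H=(loc-lm).T@(W-wm)
    a=np.arctan2(H[0,1]-H[1,0],H[0,0]+H[1,1]); R=np.array([[np.cos(a),-np.sin(a)],[np.sin(a),np.cos(a)]])
    o=wm-R@lm; return o,np.degrees(a),np.abs((R@loc.T).T+o-W).max(1)*1000
print('cam',ray('top',[0,0])[0])
W=onz('top',full([(268,90),(455,66),(532,505),(346,532)],6,(360,215)),.01)[:,:2]
L=np.array([(50,35),(50,-50),(-155,-50),(-155,35)])/1000.
o,a,e=fit(L,W); print('yoke',o,a,e)
B=onz('top',full([(112,88),(480,97),(468,403),(98,385)],8,(250,235)),.045)[:,:2]
print(B, np.linalg.norm(B-np.roll(B,1,0),axis=1))
L=np.array([(50,61),(50,-61),(-50,-61),(-50,61)])/1000.
bo,ba,e=fit(L,B); print('box',bo,ba,e)
N=onz('top',full([(695,224),(697,277)],8,(250,235)),.056); print('nose',N, N.mean(0))
def T(o,a,p):
    c,s=np.cos(np.radians(a)),np.sin(np.radians(a)); p=np.array(p)/1000.
    return np.array([o[0]+c*p[0]-s*p[1],o[1]+s*p[0]+c*p[1],p[2]])
print('nose pred',T(bo,ba,(0,-135,56)))
im={n:cv2.resize(cv2.imread(f'pics/{n}0.png'),None,fx=1,fy=1) for n in('top','scene')}
Y=[(50,35,10),(50,-50,10),(-155,-50,10),(-155,35,10),(-24,28,68),(-24,-28,68),(-12,28,68),(-12,-28,68),(12,28,68),(12,-28,68),(24,28,68),(24,-28,68),(-150,16,48),(-150,-16,48),(-24,16,48),(-24,-16,48)]
X=[(50,61,45),(50,-61,45),(-50,-61,45),(-50,61,45),(7,-135,56),(-7,-135,56),(-50,61,0),(50,61,0)]
S=5
out={}
for n,(x0,y0,w,h_) in {'top':(280,215,160,100),'scene':(170,200,160,110)}.items():
    big=cv2.resize(im[n][y0:y0+h_,x0:x0+w],None,fx=S,fy=S,interpolation=cv2.INTER_CUBIC)
    for P in [T(o,a,p) for p in Y]+[T(bo,ba,p) for p in X]:
        u=((proj(n,P)[0]-(x0,y0)+.5)*S-.5).round().astype(int); cv2.circle(big,tuple(map(int,u)),3,(255,0,255),1)
    cv2.imwrite(f'pics/ov_{n}.png',big)
E
python3 m1.py
```

```text
cam [ 0.31647165 -0.05852161  1.33264675]
yoke [ 0.5530725  -0.28746384] 7.154530010664727 [1.25473373 1.75065955 1.7145834  1.29080987]
[[0.55106139 0.13466909]
 [0.54646826 0.01200911]
 [0.44477326 0.01614396]
 [0.45206143 0.13766066]] [0.09904515 0.12274594 0.10177902 0.12173506]
box [0.49859109 0.07512071] -2.483101117712508 [0.77189481 0.56693282 1.22196107 0.78058585]
nose [[ 0.50141262 -0.05890917  0.056     ]
 [ 0.48395341 -0.05934084  0.056     ]] [ 0.49268301 -0.05912501  0.056     ]
nose pred [ 0.49274225 -0.05975254  0.056     ]
```

View pics/ov_top.png

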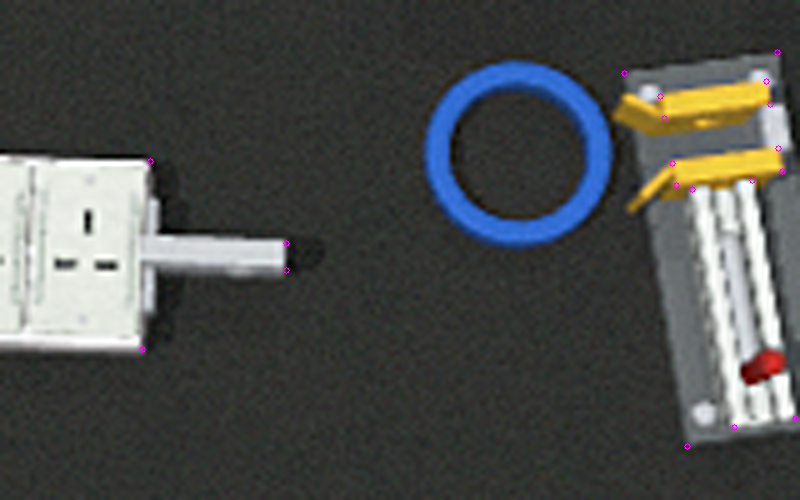

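View pics/ov_scene.png

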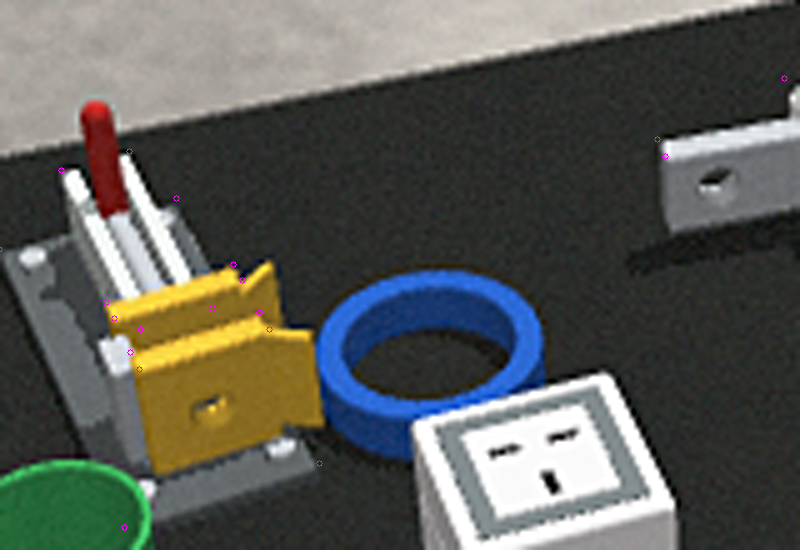

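The overlay fits: the yoke is at (0.553,-0.287) with yaw 7.2°, the box at (0.499,0.075) with yaw -2.5°, and the tape at (0.553,-0.185). I'll move the tape first.

Run:
```python
from h import *
g=[0.5526,-0.1847+0.0435]; d=[0.67,0.0]
p=[d[0],d[1]+0.0435]
D=[180,0,180]
robot.set_gripper(0.045)
robot.move_pose([*g,0.17],D); print(robot.observe()['time'],robot.observe()['q'])
print(robot.line_to([*g,0.0785],vel=.12,guard=15), robot.observe()['tool_pos'])
robot.set_gripper(0.0); print(robot.observe()['gripper_width'])
robot.line_to([*g,0.15]); 
robot.line_to([*p,0.15],vel=.25)
robot.line_to([*p,0.081],vel=.1,guard=8); print(robot.observe()['tool_pos'])
robot.set_gripper(0.045)
robot.line_to([*p,0.2],vel=.25)
print(robot.observe()['time'])
cv2.imwrite('pics/t1.png',robot.grab_frame('top')); cv2.imwrite('pics/s1.png',robot.grab_frame('scene'))
```

```text
3.4667 [-2.74006634e+01  1.88560183e+00 -1.26054009e+01  7.55009826e+01
  7.28896681e-03 -2.74534333e+01]
False [ 0.55308159 -0.14140963  0.0793533 ]
0.01148013242742641
[0.66851017 0.04340302 0.07955723]
8.175
```

View pics/t1.png

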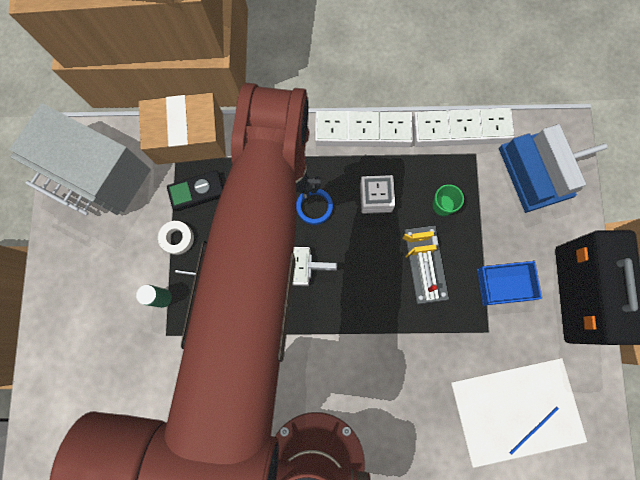

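View pics/s1.png

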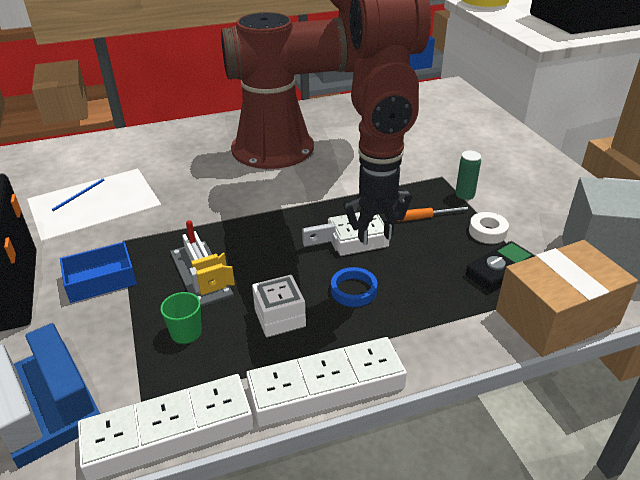

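The tape lies flat at about (315,207) in the top view, well clear. Next I'll grip the lug, drag the box into line and start it into the mouth.

```bash
cat >> h.py <<'E'
YO=np.array([0.5531,-0.2875]); YA=7.15
def T(o,a,p):
    c,s=np.cos(np.radians(a)),np.sin(np.radians(a)); p=np.array(p)/1000.
    return np.array([o[0]+c*p[0]-s*p[1],o[1]+s*p[0]+c*p[1]])
def Yk(x,y,z): return [*T(YO,YA,(x,y)),z/1000.]
def shots(k):
    for n in('top','scene'): cv2.imwrite(f'pics/{n}{k}.png',robot.grab_frame(n))
E
python3 - <<'E'
from h import *
bo,ba=np.array([0.4987,0.0750]),-2.48
G=-86
g=T(bo,ba,(0,G))
D=[180,0,90+ba]; D2=[180,0,90+YA]
robot.set_gripper(0.05)
robot.line_to([0.60,0.0435,.2],vel=.25)
robot.move_pose([*g,0.19],D); print(robot.observe()['time'],robot.observe()['q'].round(1))
print(robot.line_to([*g,0.095],vel=.12,guard=12), robot.observe()['tool_pos'])
robot.set_gripper(0.0); print(robot.observe()['gripper_width'])
f0=robot.observe()['ft_force']
robot.line_to(Yk(0,230+G,95),vel=.1,rotation=D2)
o=robot.observe();print(o['tool_pos'],o['ft_force']-f0,o['time'])
shots(2)
E
python3 - <<'E'
import cv2
t=cv2.imread('pics/top2.png')[190:310,290:450]
s=cv2.imread('pics/scene2.png')[190:310,160:320]
cv2.imwrite('pics/c2.png',cv2.resize(cv2.vconcat([t,s]),None,fx=2.5*1,fy=2.5,interpolation=cv2.INTER_CUBIC))
E
```

```text
10.2583 [-16.4 -12.  -23.6  78.3   0.   76. ]
False [ 0.49545823 -0.01105676  0.09577597]
0.013220404411168214
[ 0.53514176 -0.14331371  0.0955896 ] [-3.30828217  8.48481593  3.80129833] 13.1667
```

View pics/c2.png

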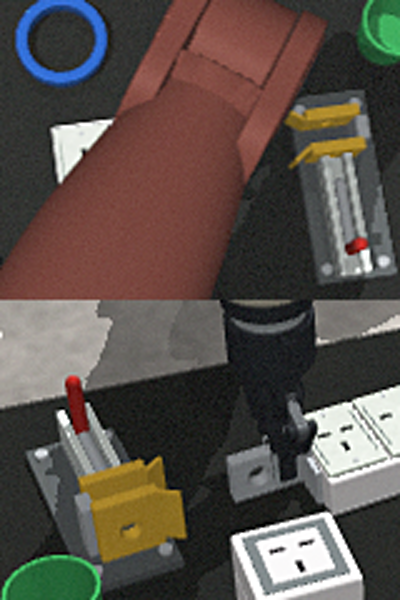

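View pics/top2.png

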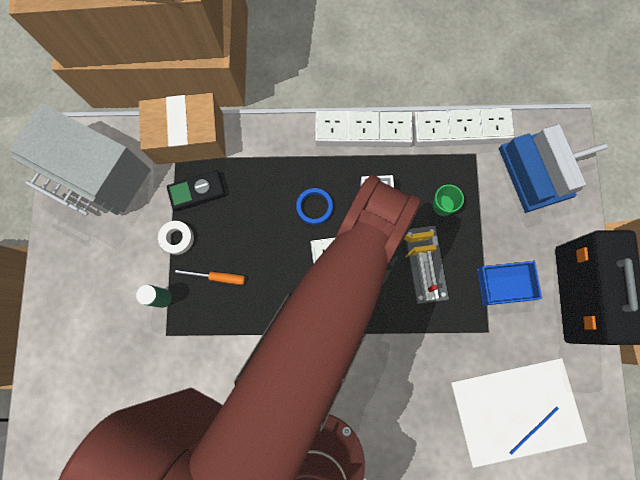

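The scene view shows the lug held and in line with the mouth, with the box flat. Now I'll enter the mouth.

Run:
```python
from h import *
G=-86
print(robot.line_to(Yk(0,158+G,95),vel=.06,guard=15))
o=robot.observe();print(o['tool_pos'],Yk(0,158+G,95),o['ft_force'],o['time'])
shots(3)
s=cv2.imread('pics/scene3.png')[190:310,160:320]
cv2.imwrite('pics/c3.png',cv2.resize(s,None,fx=5,fy=5,interpolation=cv2.INTER_CUBIC))
```

```text
False
[ 0.54423346 -0.21461191  0.09560355] [np.float64(0.5441383470166831), np.float64(-0.21605989378642687), 0.095] [-1.36893219  7.7836899   9.8972576 ] 14.6167
```

View pics/c3.png

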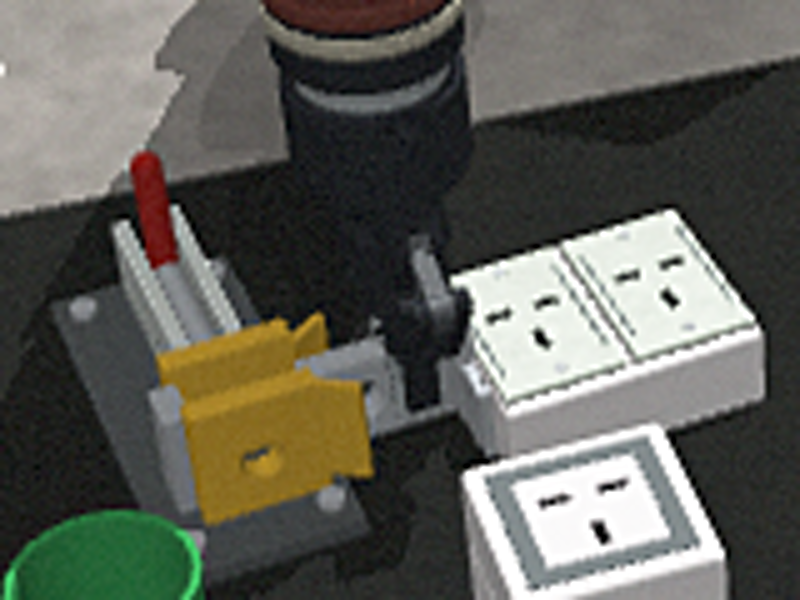

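The nose is inside the mouth between the ears. I'll release it, go round behind and push on the rear face with two fingers until the stop.

Run:
```python
from h import *
D2=[180,0,90+YA]
robot.set_gripper(0.035)
robot.line_to(Yk(0,72,180),vel=.15)
robot.line_to(Yk(0,258,180),vel=.25)
robot.set_gripper(0.055)
print(robot.line_to(Yk(0,258,92),vel=.15,guard=12))
print(robot.line_to(Yk(0,205,92),vel=.06,guard=14)); o=robot.observe(); print(o['ft_force'],o['tool_pos'],o['time'])
print(robot.line_to(Yk(0,172,92),vel=.03,guard=14)); o=robot.observe(); print(o['ft_force'],o['tool_pos'],o['time'])
R=T([0,0],-YA,((o['tool_pos'][:2]-YO)*1000)); print('yoke frame',R*1000)
shots(4)
s=cv2.imread('pics/scene4.png')[190:310,160:320]
cv2.imwrite('pics/c4.png',cv2.resize(s,None,fx=5,fy=5,interpolation=cv2.INTER_CUBIC))
```

```text
False
False
[-0.50640987  0.06846157 -0.96647614] [ 0.52764899 -0.08466582  0.091968  ] 18.7667
True
[0.0225719  0.27474226 0.38423583] [ 0.53006403 -0.10717011  0.09140956] 19.55
yoke frame [ -0.41163882 181.79481587]
```

View pics/c4.png

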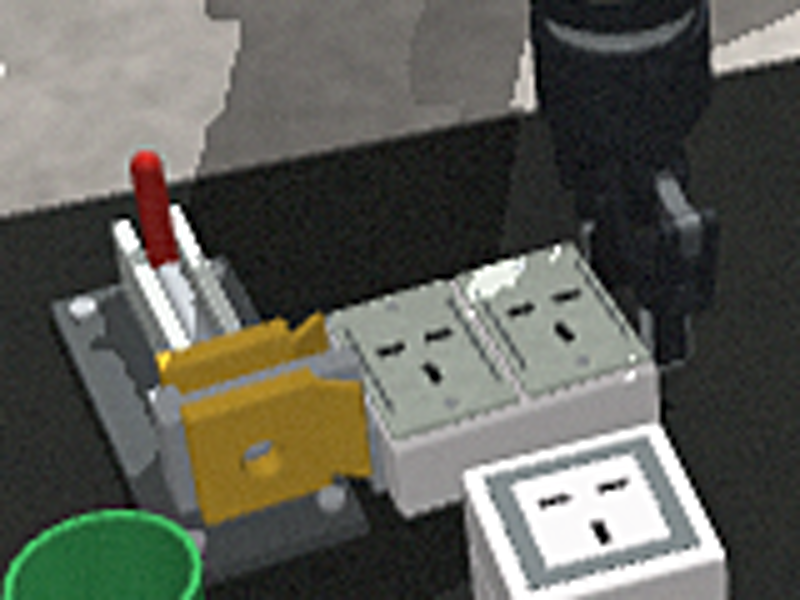

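Run:
```python
from h import *
print(robot.line_to(Yk(0,174,92),vel=.015,guard=14)); o=robot.observe(); print(o['ft_force'],o['time'])
R=T([0,0],-YA,((o['tool_pos'][:2]-YO)*1000)); print('yoke frame',R*1000)
robot.line_to(Yk(0,205,92),vel=.1)
robot.line_to(Yk(0,205,200),vel=.2)
robot.set_gripper(0.0)
robot.move_pose([0.38,0.15,0.25],[180,0,180])
print(robot.observe()['time'])
shots(5)
s=cv2.imread('pics/scene5.png')[200:300,170:300]
cv2.imwrite('pics/c5s.png',cv2.resize(s,None,fx=6,fy=6,interpolation=cv2.INTER_CUBIC))
s=cv2.imread('pics/top5.png')[215:315,320:460]
cv2.imwrite('pics/c5t.png',cv2.resize(s,None,fx=5.7,fy=5.7,interpolation=cv2.INTER_CUBIC))
```

```text
True
[0.01629138 0.17069594 0.12316793] 19.9917
yoke frame [ -0.98872856 181.61619205]
22.7167
```

View pics/c5s.png

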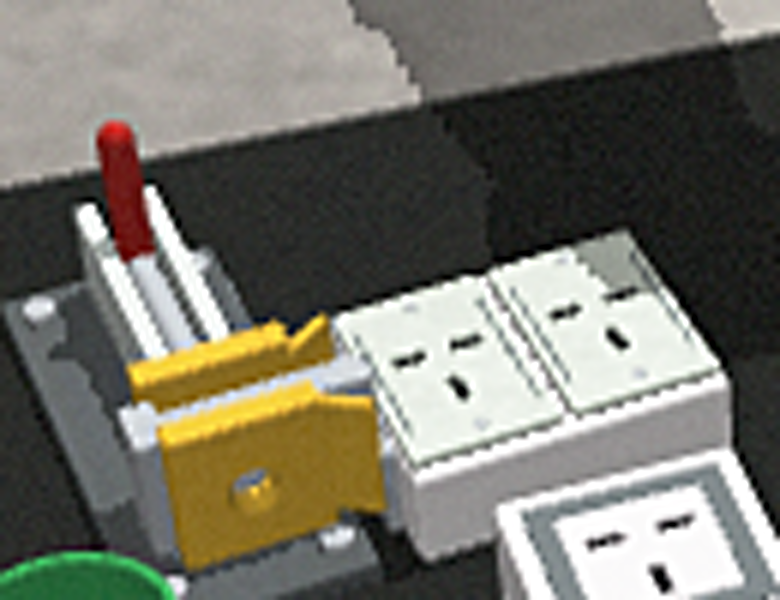

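View pics/c5t.png

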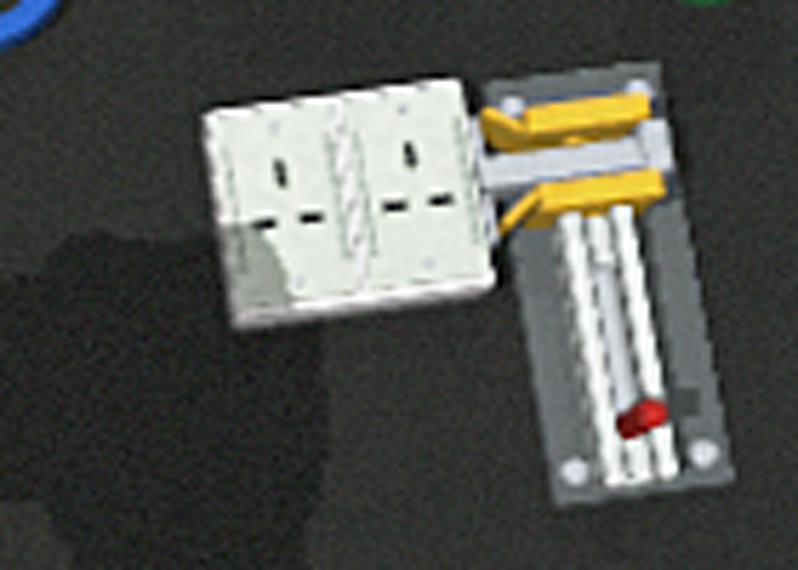

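The nose sits against the steel stop, with the box parallel to the yoke. Tool y of 181.7 is consistent with the expected 183. Next is the pin: I'll push the handle from behind with closed fingers, just above the guide walls.

Run:
```python
from h import *
D=[180,0,180+YA]
def rep(r):
    o=robot.observe(); R=T([0,0],-YA,((o['tool_pos'][:2]-YO)*1000))*1000; print(r,R.round(1),(o['tool_pos'][2]*1000).round(1),o['ft_force'].round(1),o['time'])
robot.move_pose(Yk(-162,0,190),D)
rep(robot.line_to(Yk(-162,0,126),vel=.12,guard=10))
rep(robot.line_to(Yk(-46,0,126),vel=.04,guard=8))
shots(6)
s=cv2.imread('pics/scene6.png')[200:300,170:300]
cv2.imwrite('pics/c6s.png',cv2.resize(s,None,fx=6,fy=6,interpolation=cv2.INTER_CUBIC))
```

```text
False [-1.617e+02 -1.000e-01] 126.6 [ 0.8  0.1 -0.2] 25.1917
False [-46.6   0. ] 125.8 [-5.5 -0.5  1.1] 28.2417
```

View pics/c6s.png

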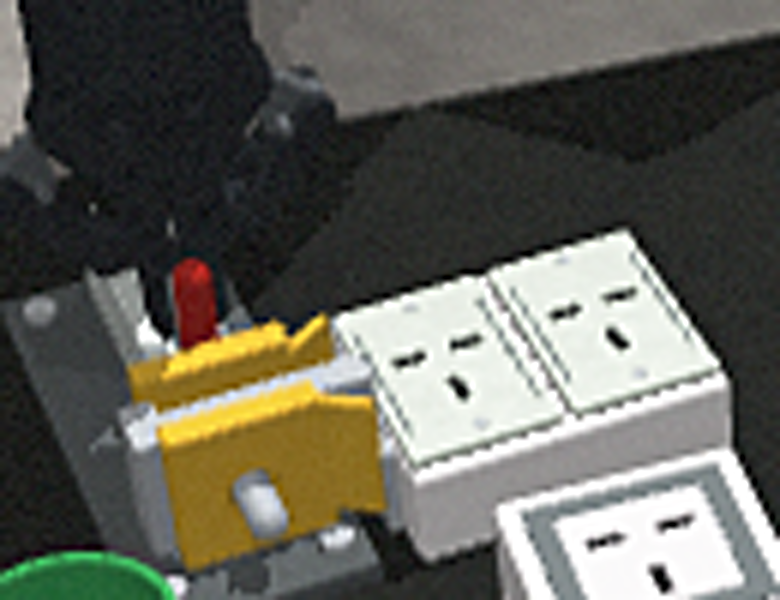

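The pin shows through the far ear. I'll push on until firm contact, then back off.

Run:
```python
from h import *
def rep(r):
    o=robot.observe(); R=T([0,0],-YA,((o['tool_pos'][:2]-YO)*1000))*1000; print(r,R.round(1),(o['tool_pos'][2]*1000).round(1),o['ft_force'].round(1),o['time'])
rep(robot.line_to(Yk(-36,0,126),vel=.02,guard=12))
rep(robot.line_to(Yk(-36,0,126),vel=.02,guard=15))
robot.line_to(Yk(-80,0,126),vel=.1)
robot.line_to(Yk(-80,0,220),vel=.2)
robot.move_pose([0.38,0.15,0.25],[180,0,180]); rep(0)
shots(7)
s=cv2.imread('pics/scene7.png')[200:300,170:300]
cv2.imwrite('pics/c7s.png',cv2.resize(s,None,fx=6,fy=6,interpolation=cv2.INTER_CUBIC))
s=cv2.imread('pics/top7.png')[215:315,320:460]
cv2.imwrite('pics/c7t.png',cv2.resize(s,None,fx=5.7,fy=5.7,interpolation=cv2.INTER_CUBIC))
for n in('top','scene'): print(n,[ (proj(n,[*T(YO,YA,(x,0)),z])[0]).round(1).tolist() for x,z in((45,.035),(-31,.1))])
```

```text
True [-46.5   0.2] 125.4 [-1.7 -0.4  1.6] 28.6
True [-46.2   0.3] 124.9 [-2.  -0.8  1.6] 28.875
0 [-117.   455.1] 249.8 [ 0.3 -0.3 -0.5] 31.65
top [[418.8, 227.2], [428.1, 250.8]]
scene [[215.4, 287.2], [200.6, 242.6]]
```

View pics/c7s.png

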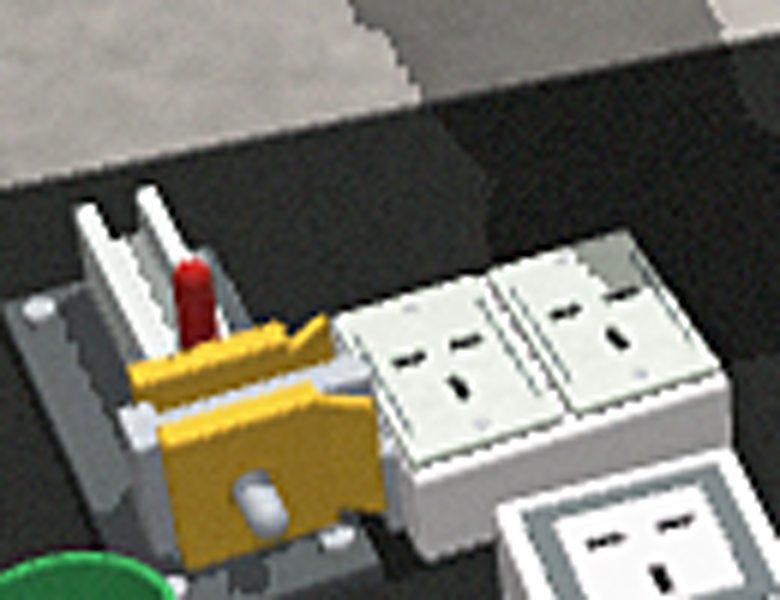

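View pics/c7t.png

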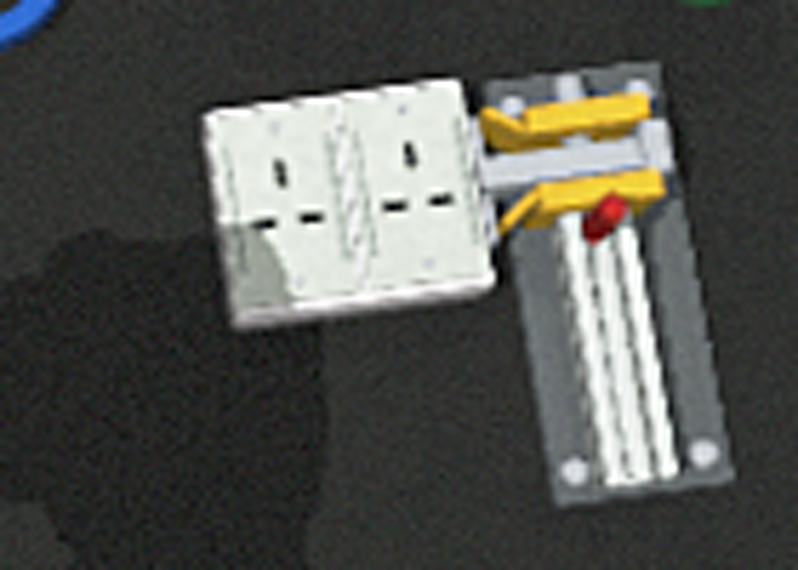

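View pics/top7.png

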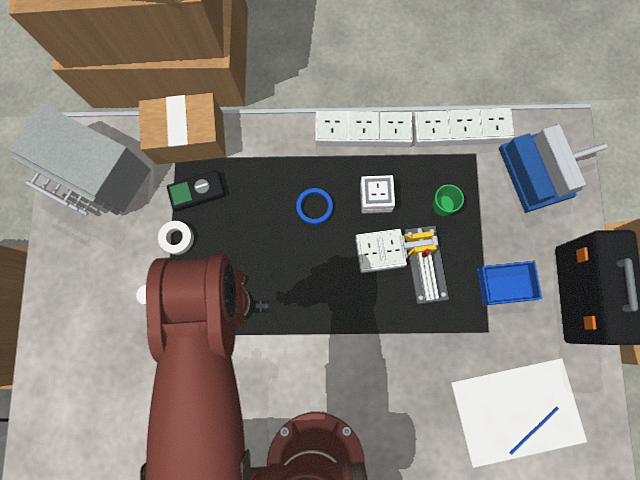

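```bash
python3 -c "
from plant import robot
print(robot.job_done(), robot.observe()['time'])"
```

```text
the job is handed in; nothing more can be done
the job is handed in; nothing more can be done
```

The socket box is anchored to the yoke with the pin fully home, and I handed the job in at about 32 s of the 72 s allowed.

- **Tape roll:** I lifted it out of the lane and set it down at about (0.67, 0.00). The pictures show it lying flat, well clear of the box and yoke.
- **Box:** I dragged it by its lug into the mouth, let go, and pushed its rear face with two fingers until it met resistance, then pushed again to check. Both pushes stopped with the tool at yoke y of about 181.7 mm. I had estimated about 183 mm, which is within the measuring error. The pictures show the nose against the stop and the box parallel to the yoke.
- **Pin:** Only after that, I pushed it with closed fingers until it met firm resistance. A second push moved it just 0.3 mm. In the last pictures the handle top and the pin tip are within about 1 pixel of where they should be when fully home, and the handle is against the near ear.

The gripper is away from everything. The other bench items look unmoved in the last top view, except that the arm hid the screwdriver and most of the marker can there. Nothing went near either of them. No check failed.

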